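# Stand the long T-key in its tube

## Task

Two steel T-handled socket keys lie on the printing bench. Pick the longer one up by the two ends of its cross handle, ease your grip in the air so that its shaft swings down between the fingers until it hangs about straight, tighten again, and lower it socket end first into the upright steel tube of the bench stand, letting go only once the shaft is in the tube. Leave it standing in the tube with its socket on the tube's floor, and leave the shorter key where it lies.

Things in the scene. Friction and masses are not known exactly. Their poses are not given: they have to be found in the camera images.
- long_key: Longer steel T-handled socket key, about 0.3 kg, lying flat. Origin: middle of the cross handle, on its axis, 11 mm above the bench. Shaft (12 mm thick) runs 150 mm along its own -x to the socket end (round head, 22 mm thick, chamfered nose); nothing on the +x side. Handle along its y: two 22 mm round collars, outer faces 48 mm apart, then a 14 mm round stub 4 mm long on each: 56 mm overall.
- long_key_stub (a point): Flat outer end of one of the long key's two handle stubs (the other lies 56 mm away across the handle). Pinch the key over both stub ends, fingers closing along the handle. At 40 N it stays level or droops part way, with the shaft 30 degrees or more from straight down; at 6 to 8 N, best reached in steps, its weight turns it shaft down about the stubs within a second, within 15 degrees of straight, and friction still carries it; below 5 N it may fall.
- long_key_tip (a point): Centre of the end face of the long key's socket, 150 mm from the key's origin.
- short_key: The shorter T-handled socket key, of the same make and handle, but only 95 mm from the handle's axis to the socket end. Origin and axes as for the long key. It must stay where it lies. Which key lies to the left and which to the right varies.
- stand: Fixed bench stand: an upright dark steel tube with a flared open mouth, on a round wooden foot (96 mm in diameter, 14 mm high). Origin at the centre of the foot's underside on the bench, z up. Tube: 40 mm bore, 48 mm outside, inner floor 16 mm above the bench; from 77 mm up its mouth flares like a funnel to 76 mm inside, 84 mm outside at the rim, 100 mm above the bench.
- tube_mouth (a point): Centre of the tube's mouth, at rim height (100 mm above the bench).
- tube_floor (a point): Centre of the tube's inner floor (16 mm above the bench).
There are look-alikes about, which are no part of the job. Leave any blue look-alike of the long_key alone.

How it is judged:
By the outcome, as a careful person would: the job done as asked, in the order asked, and still so for the second after the job is handed in, with the robot touching nothing.
It also fails if it takes over 51 s, if anything falls off the work surface, if the arm or the gripper's body presses on something with over 40 N, if the wrist force passes 120 N, or if a joint passes its speed limit or range.

## Robot

A 6-joint arm with a two-finger parallel gripper is mounted at the origin on a cart in front of the work surface, level with it; the furniture and walls round the work are solid. World frame = base frame: x ahead of the robot, y to its left, z up, the work surface at z = 0. Lengths are in mm, angles in rad, forces in N, time in s.
With the tool pointing down it reaches from about 375 to 900 mm from the base axis. Payload 3.1 kg.
Tool frame: the origin (TCP) lies at the very end of the fingers, on their centre line; the grasp point (between the pads) lies 19 mm behind it; z points along the fingers, x is the direction in which the jaws open and shut, and the axes are right-handed (so a half turn about z gives the same grasp; the last joint's range is limited). The gripper opens to 87 mm and grips with 3 to 60 N. Pads are 19 mm wide; open, the fingers measure 117 mm over their backs; the gripper's body (75 mm by 190 mm) begins 51 mm behind the grasp point.
Start: joints at [-1.337, 0.527, 1.433, -0, 1.181, -0.178], TCP at [250.754, -572.467, 222.548] pointing down, gripper open.
Joint ranges: [-3.08, 3.08], [-0.75, 2.2], [0.22, 2.44], [-1.43, 4.57], [0, 2.65], [-2.85, 2.85]. Speed limits (rad/s): [2.79, 2.79, 3.14, 3.14, 3.14, 3.14].

## Interface

Orientations are given as a unit quaternion [x, y, z, w].
In Python, from bench import state, read_camera, close_job gives the robot as it stands.
- The arm moves only by the tool carry_out, never from a script. Its argument "steps" is a list of rows, each an object with "translation": the shift along the tool's x, y, z in m, a list of three; "dr": the turn, a rotation vector about the tool's x, y, z in rad, a list of three; "claw": the finger opening in m, from 0 to 0.087. A call has exactly 8 rows; each row is the pose to reach, as a shift and turn from the pose measured when the call began, along the tool's axes at that moment; what a row does not reach only later rows make up. A row lasts 1/12 s, in which the tool goes at most 41.7 mm and 7.16 degrees, less where a joint would pass 70% of its speed; a pose out of reach is approached as far as the arm can. A call with a gripper value outside its range is refused whole. The fingers move at their own pace and stop on an object; "grip_force" is the grip in N (left out, the last holds). Time passes only in rows, so rows that repeat a pose let the fingers close, or fill a call up. It gives the time, the measured TCP pose, the force and the opening at its end, in the units of the state.
- state(): the state, without advancing time (a new reading comes with each control period).
- read_camera(name): name is "scene" or "side" or "wrist"; returns a dict with "img" (420x560x3 uint8, red, green, blue), "camera_matrix" (3x3 intrinsics, pixels), "k1" (the pictures are not rectified: a ray, as slopes to the right and down, at radius r is drawn at 1 + k1 r^2 times it, then the intrinsics apply), "extrinsics" (4x4, takes a point from camera to world coordinates). Camera axes: x right, y down, z forward; pixel columns grow to the right and rows downward; lengths in mm; the calibration is good to about 2 mm. A picture is of the moment at which its call begins. There is no depth.
- close_job(): hands the job in, once; it reports no verdict.
The state is a dict: "time": time; "joints": joint angles; "qd": joint speeds; "joint_torque": joint torques, N m; "tool_pos": TCP position; "tcp_rot": TCP orientation; "wrist_force": force on the tool from outside, world axes, zero at the start; "moment": the same for the moment, N m; "width": opening from 0.0 (shut) to 1.0 (fully open).
Only numpy, scipy, OpenCV 4.12 (cv2) and the standard library are available. Lean on these libraries where they do the work, as an engineer would, in place of code of your own. Each camera call takes 0.05 s, during which the arm holds its last target.

## Working session

There is one attempt and no reset: what is moved stays moved. The work goes in short steps, Python scripts to look and compute and a tool call to move; the robot and the scene stay as the last step left them, time stands still between calls to the robot, and variables do not carry over. Pictures are saved under pics/ and viewed, and the job is handed in when it is done.

Besides the shell and the picture viewer there is one more tool, called after "Call:" as name(argument=value, ...), one argument or row to a line, values as JSON. carry_out: Moves the arm, as the interface text tells. Its arguments: {"type":"object","properties":{"steps":{"type":"array","items":{"type":"object","properties":{"translation":{"type":"array","items":{"type":"number"}},"dr":{"type":"array","items":{"type":"number"}},"claw":{"type":"number"}}}},"grip_force":{"type":"number"}},"required":["steps"]}

```bash
ls; mkdir -p pics; cat > h.py <<'E'
import numpy as np, cv2
from scipy.spatial.transform import Rotation as R
from bench import state, read_camera, close_job
def ray(c,u,v):
    K=np.array(c["camera_matrix"]);k=c["k1"];E=np.array(c["extrinsics"])
    d=cv2.undistortPoints(np.array([[[u,v]]],float),K,np.array([k,0,0,0,0.]))[0,0]
    return E[:3,3],E[:3,:3]@np.array([d[0],d[1],1])
def onz(c,u,v,z):
    o,d=ray(c,u,v);return o+d*(z-o[2])/d[2]
def proj(c,p):
    K=np.array(c["camera_matrix"]);E=np.linalg.inv(np.array(c["extrinsics"]))
    q=E[:3,:3]@np.array(p,float)+E[:3,3];s=q[:2]/q[2];s=s*(1+c["k1"]*(s@s))
    return K[:2,:2]@s+K[:2,2]
def save(n,im): cv2.imwrite("pics/"+n+".png",cv2.cvtColor(im,cv2.COLOR_RGB2BGR))
E
python3 - <<'E'
from h import *
s=state();print(s)
import pickle
for n in ["scene","side","wrist"]:
    c=read_camera(n);save(n+"0",c["img"]);pickle.dump(c,open(n+"0.pkl","wb"));print(n,np.round(c["extrinsics"],2).tolist(),c["k1"],np.array(c["camera_matrix"])[0])
E
```

```text
pics
{'time': 0.0, 'joints': array([-1.33650020e+00,  5.28486676e-01,  1.43390727e+00, -1.27185987e-05,
        1.18139707e+00, -1.78499525e-01]), 'qd': array([4.50848811e-05, 7.46223319e-05, 9.04377307e-04, 7.81966908e-04,
       1.47725707e-03, 1.86867225e-03]), 'joint_torque': array([ 1.17310148e-03, -4.40034878e+01, -1.76591313e+01,  6.34275028e-02,
        5.82357065e-02, -1.58115504e-04]), 'tool_pos': array([ 250.58202016, -571.7613957 ,  221.55746037]), 'tcp_rot': array([ 8.37010889e-01, -5.47185127e-01, -8.02658806e-04, -7.50983949e-04]), 'wrist_force': array([-0.14799592, -0.22369332,  0.02774912]), 'moment': array([-0.03376156, -0.01914978,  0.03484934]), 'width': 0.9985705264228404}
scene [[-0.49, -0.4, 0.77, -344.9], [-0.87, 0.23, -0.43, 469.46], [-0.0, -0.89, -0.46, 573.78], [0.0, 0.0, 0.0, 1.0]] -0.12332451277196793 [508.94242172   0.         276.43396517]
side [[0.97, -0.11, 0.2, 242.44], [-0.23, -0.47, 0.85, -973.07], [0.0, -0.88, -0.48, 655.31], [0.0, 0.0, 0.0, 1.0]] -0.10068693593626646 [453.1800104    0.         279.79843385]
wrist [[0.4, -0.89, -0.22, 312.97], [-0.92, -0.39, -0.1, -546.43], [-0.0, 0.24, -0.97, 385.37], [0.0, 0.0, 0.0, 1.0]] -0.0434033695784738 [301.33059659   0.         279.28554913]
```

View pics/scene0.png

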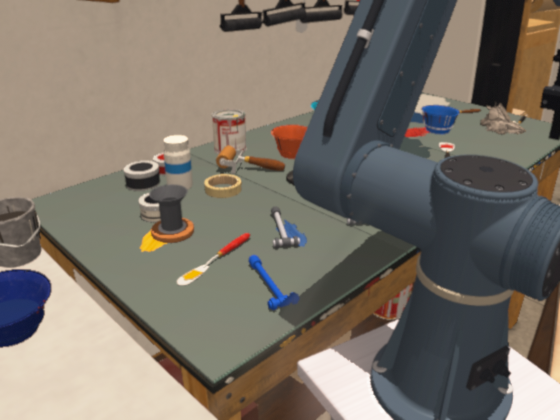

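View pics/side0.png

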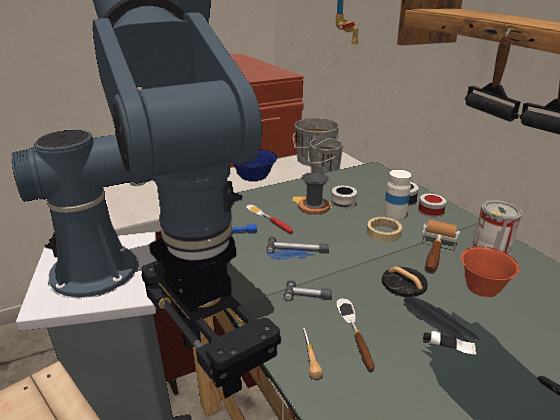

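View pics/wrist0.png

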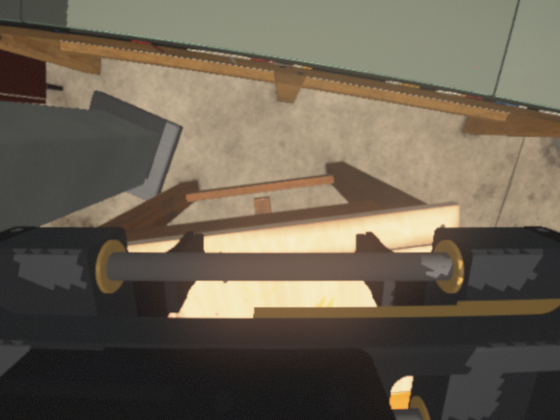

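Side view candidates: a steel T-key at (298,246), a steel T-key at (308,292), and a blue look-alike at (240,229), which is at (270,283) in the scene view. The stand is at (315,195) in side and (172,215) in scene. Next I'll zoom in and measure the lengths.

```bash
python3 - <<'E'
from h import *
import pickle
c=pickle.load(open("side0.pkl","rb"))
a=cv2.resize(c["img"][215:315,225:345],None,fx=6,fy=6,interpolation=cv2.INTER_CUBIC);save("side_crop",a[:600,:720])
c=pickle.load(open("scene0.pkl","rb"))
a=cv2.resize(c["img"][170:290,130:290],None,fx=5,fy=5,interpolation=cv2.INTER_CUBIC);save("scene_crop",a)
E
```

```text
(no output)
```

View pics/side_crop.png

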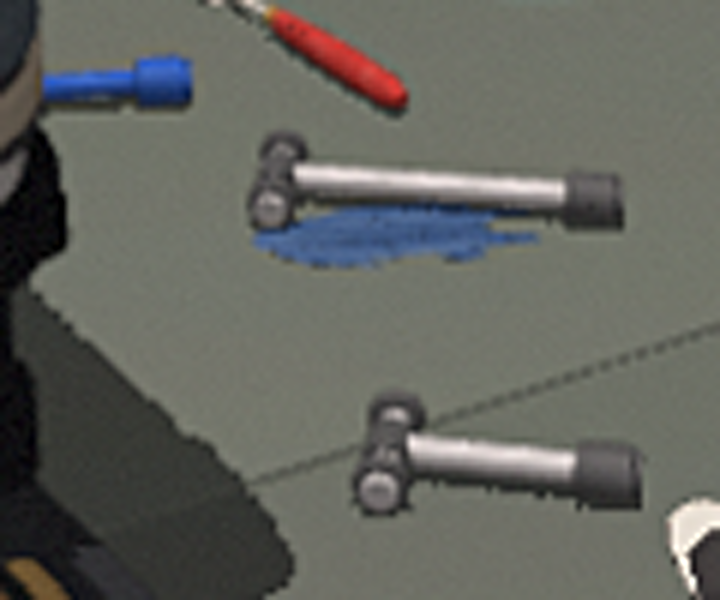

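View pics/scene_crop.png

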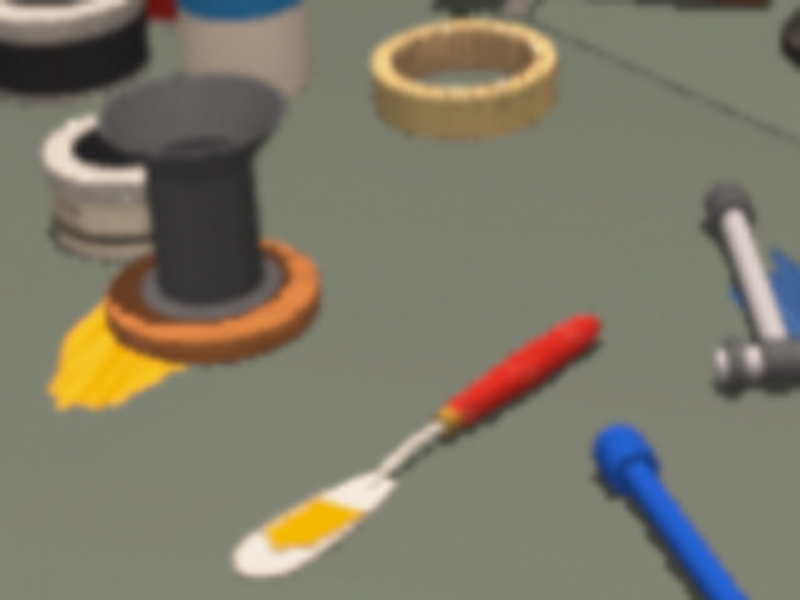

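```bash
python3 - <<'E'
from h import *
import pickle
c=pickle.load(open("side0.pkl","rb"))
f=lambda x,y:((x+.5)/6-.5+225,(y+.5)/6-.5+215)
P=lambda x,y,z=11:np.round(onz(c,*f(x,y),z),1)
print("L stub near",P(268,208)," tip",P(620,203),"axis shaft at 295,178",P(297,178),"565,192",P(565,192))
print("S stub near",P(379,491)," tip",P(637,477),"shaft",P(410,452),P(575,465))
s=pickle.load(open("scene0.pkl","rb"))
g=lambda x,y:((x+.5)/5-.5+130,(y+.5)/5-.5+170)
for q in [(98,118),(285,112),(190,75),(190,158)]: print("rim",np.round(onz(s,*g(*q),100),1))
print("scene L stub",np.round(onz(s,*g(722,368),11),1),"tip",np.round(onz(s,*g(724,193),11),1))
im=c["img"]
a=cv2.resize(im[160:220,280:360],None,fx=9,fy=9,interpolation=cv2.INTER_CUBIC);save("side_stand",a)
a=cv2.resize(s["img"][195:260,255:320],None,fx=9,fy=9,interpolation=cv2.INTER_CUBIC);save("scene_L",a)
E
```

```text
L stub near [439. -18.  11.]  tip [587.6 -47.9  11. ] axis shaft at 295,178 [456.3   2.4  11. ] 565,192 [567.  -34.3  11. ]
S stub near [ 439.8 -212.    11. ]  tip [ 535.3 -225.8   11. ] shaft [ 456.7 -192.4   11. ] [ 514.9 -213.8   11. ]
rim [644.5 233.  100. ]
rim [609.8 160.1 100. ]
rim [667.1 184.  100. ]
rim [587.6 210.3 100. ]
scene L stub [460.8  27.7  11. ] tip [600.3 -50.4  11. ]
```

View pics/side_stand.png

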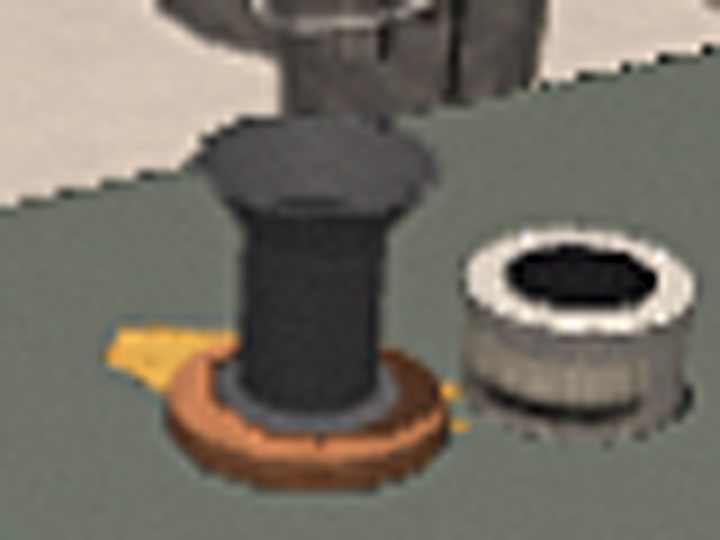

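View pics/scene_L.png

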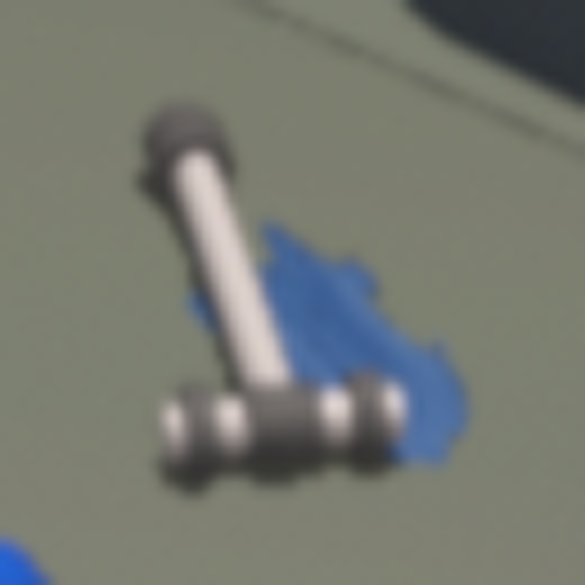

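Long key: steel T-key at side pixel (298,246), whose handle-to-tip length measures about 150 mm, against about 96 mm for the one at (308,292). The stand rim centre is about (627,197), with a measured diameter near 81 mm. I'll move above the long key so the wrist camera can refine this.

```bash
cat >> h.py <<'E'
def plan(p,yaw_deg):
    s=state();Rm=R.from_quat(s["tcp_rot"]);y=np.radians(yaw_deg)
    x=np.array([np.cos(y),np.sin(y),0]);z=np.array([0,0,-1.]);T=R.from_matrix(np.c_[x,np.cross(z,x),z])
    print("t",round(s["time"],2),"pos",np.round(s["tool_pos"],1),"w",round(s["width"]*87,1),"F",np.round(s["wrist_force"],1))
    print("trans",np.round(Rm.inv().apply(np.array(p)-s["tool_pos"])/1000,4),"dr",np.round((Rm.inv()*T).as_rotvec(),4))
E
python3 -c "
from h import *
plan((412,19,200),-110)"
```

```text
t 0.15 pos [ 250.6 -571.9  221.8] w 86.6 F [ 0.5 -0.1  0. ]
trans [-0.4765 -0.3849  0.0227] dr [4.000e-04 1.700e-03 7.619e-01]
```

Call:
carry_out(
  steps=[
    {"translation": [-0.031, -0.026, 0.002], "dr": [0, 0.002, 0.05], "claw": 0.087},
    {"translation": [-0.062, -0.05, 0.003], "dr": [0, 0.002, 0.1], "claw": 0.087},
    {"translation": [-0.093, -0.075, 0.005], "dr": [0, 0.002, 0.15], "claw": 0.087},
    {"translation": [-0.124, -0.1, 0.006], "dr": [0, 0.002, 0.2], "claw": 0.087},
    {"translation": [-0.155, -0.125, 0.008], "dr": [0, 0.002, 0.25], "claw": 0.087},
    {"translation": [-0.186, -0.15, 0.009], "dr": [0, 0.002, 0.3], "claw": 0.087},
    {"translation": [-0.217, -0.175, 0.011], "dr": [0, 0.002, 0.35], "claw": 0.087},
    {"translation": [-0.248, -0.2, 0.012], "dr": [0, 0.002, 0.4], "claw": 0.087},
  ],
)

```text
time: 0.82
tool_pos: [334.2, -262.5, 210.0]
tcp_rot: [0.71, -0.704, -0.0, -0.0]
wrist_force: [0.7, -0.1, -0.7]
width: 1.0
```

```bash
python3 -c "
from h import *
plan((412,19,200),-110)"
```

```text
t 0.82 pos [ 334.2 -262.5  210. ] w 87.0 F [ 0.7 -0.1 -0.7]
trans [-0.2808 -0.0804  0.0101] dr [1.000e-04 1.000e-04 3.586e-01]
```

Call:
carry_out(
  steps=[
    {"translation": [-0.04, -0.012, 0.002], "dr": [0, 0, 0.06], "claw": 0.087},
    {"translation": [-0.08, -0.023, 0.003], "dr": [0, 0, 0.12], "claw": 0.087},
    {"translation": [-0.12, -0.035, 0.005], "dr": [0, 0, 0.18], "claw": 0.087},
    {"translation": [-0.16, -0.047, 0.006], "dr": [0, 0, 0.24], "claw": 0.087},
    {"translation": [-0.2, -0.058, 0.008], "dr": [0, 0, 0.3], "claw": 0.087},
    {"translation": [-0.24, -0.07, 0.009], "dr": [0, 0, 0.36], "claw": 0.087},
    {"translation": [-0.281, -0.08, 0.01], "dr": [0, 0, 0.359], "claw": 0.087},
    {"translation": [-0.281, -0.08, 0.01], "dr": [0, 0, 0.359], "claw": 0.087},
  ],
)

```text
time: 1.48
tool_pos: [411.6, 25.4, 200.0]
tcp_rot: [-0.577, 0.817, 0.001, 0.001]
wrist_force: [-0.8, -0.7, -0.2]
width: 1.001
```

```bash
python3 - <<'E'
from h import *
import pickle
plan((412,19,200),-110)
c=read_camera("wrist");save("wrist1",c["img"]);pickle.dump(c,open("wrist1.pkl","wb"))
for p in [(450,5,11),(594,-49,11)]: print(proj(c,p))
c=read_camera("side");save("side1",c["img"]);pickle.dump(c,open("side1.pkl","wb"))
E
```

```text
t 1.48 pos [411.6  25.4 200. ] w 87.1 F [-0.8 -0.7 -0.2]
trans [ 0.0059 -0.0025 -0.    ] dr [0.0008 0.0024 0.0079]
[284.87971262 152.48007485]
[287.9882555    5.27612448]
```

View pics/wrist1.png

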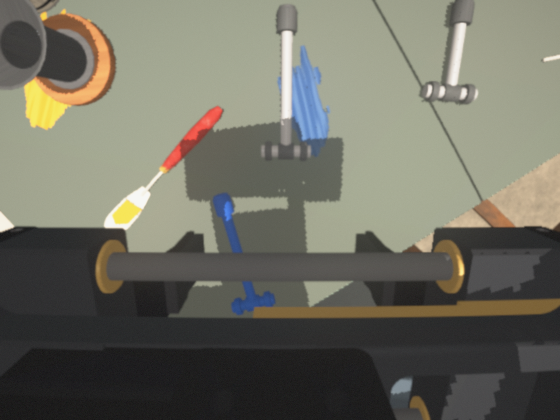

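```bash
python3 - <<'E'
from h import *
import pickle
c=pickle.load(open("wrist1.pkl","rb"))
im=c["img"][0:180,220:350];save("w1crop",cv2.resize(im,None,fx=4,fy=3.3,interpolation=cv2.INTER_CUBIC))
save("w1h",cv2.resize(c["img"][125:175,245:325],None,fx=10,fy=10,interpolation=cv2.INTER_CUBIC))
E
```

```text
(no output)
```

View pics/w1h.png

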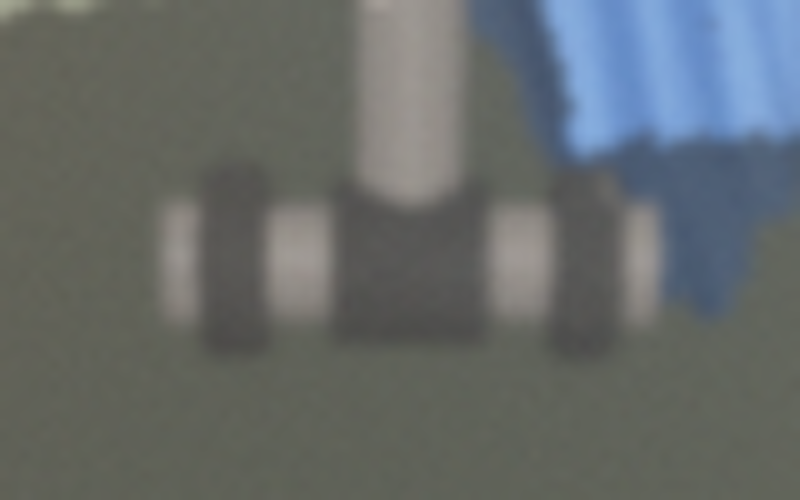

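```bash
python3 - <<'E'
from h import *
import pickle
c=pickle.load(open("wrist1.pkl","rb"))
a=onz(c,260.55,151,11);b=onz(c,310.75,150.8,11)
d=a-b;m=(a+b)/2;print(a,b,"mid",m,"len",np.hypot(*d[:2]),"yaw",np.degrees(np.arctan2(*-d[1::-1])))
hsv=cv2.cvtColor(c["img"],cv2.COLOR_RGB2HSV)
t=onz(c,288,7,11);print("tip",t,np.linalg.norm((t-m)[:2]),np.degrees(np.arctan2(*(t-m)[1::-1])))
for q in [(232,202),(215,202),(224,197)]: print("blue",onz(c,*q,11))
plan((m[0],m[1],60),np.degrees(np.arctan2(*-d[1::-1])))
E
```

```text
[461.01456541  30.93316153  11.        ] [441.83791073 -23.81479109  11.        ] mid [451.42623807   3.55918522  11.        ] len 58.009330290400165 yaw -109.30390992688272
tip [592.42466238 -48.46265062  11.        ] 150.28914486066571 -20.251706412818624
blue [415.7183278   84.50160704  11.        ]
blue [422.59454396 103.880923    11.        ]
blue [424.67285163  91.28875902  11.        ]
t 1.58 pos [411.4  21.1 200. ] w 87.1 F [-0.1 -0.7  0.7]
trans [ 0.003  -0.0437  0.1399] dr [ 0.0004 -0.0002 -0.0069]
```

The wrist view shows the long key's stub ends at (260.6,151) and (310.8,150.8), 58 mm apart against 56 given. Its tip is at (288,7), 150.3 mm from the handle. The blue key is at (240,250), clear of the fingers. I'm going down.

Call:
carry_out(
  steps=[
    {"translation": [0.003, -0.03, 0.02], "dr": [0, 0, -0.003], "claw": 0.087},
    {"translation": [0.003, -0.0437, 0.05], "dr": [0, 0, -0.003], "claw": 0.087},
    {"translation": [0.003, -0.0437, 0.08], "dr": [0, 0, -0.003], "claw": 0.087},
    {"translation": [0.003, -0.0437, 0.11], "dr": [0, 0, -0.003], "claw": 0.087},
    {"translation": [0.003, -0.0437, 0.135], "dr": [0, 0, -0.003], "claw": 0.087},
    {"translation": [0.003, -0.0437, 0.15], "dr": [0, 0, -0.003], "claw": 0.087},
    {"translation": [0.003, -0.0437, 0.155], "dr": [0, 0, -0.003], "claw": 0.087},
    {"translation": [0.003, -0.0437, 0.155], "dr": [0, 0, -0.003], "claw": 0.087},
  ],
)

```text
time: 2.25
tool_pos: [450.7, 2.0, 43.9]
tcp_rot: [-0.576, 0.818, 0.001, -0.001]
wrist_force: [0.8, 0.4, 0.0]
width: 1.0
```

```bash
python3 - <<'E'
from h import *
import pickle
plan((451.4,3.6,2.5),-109.6)
c=read_camera("wrist");save("wrist2",c["img"]);pickle.dump(c,open("wrist2.pkl","wb"))
print(proj(c,(451.4,3.6,11)))
E
```

```text
t 2.25 pos [450.7   2.   43.9] w 87.0 F [0.8 0.4 0. ]
trans [-0.0018 -0.0003  0.0414] dr [ 0.0033 -0.0007 -0.0014]
[276.11981106 231.91072622]
```

View pics/wrist2.png

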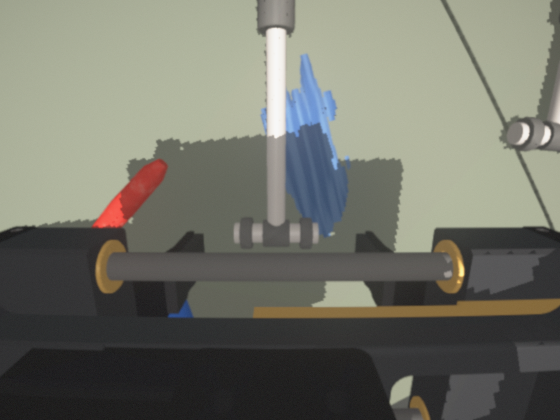

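The handle shows at (276,232), matching the projection, and the fingers stand clear on both sides. I'll go down to z≈3.

Call:
carry_out(
  steps=[
    {"translation": [-0.0015, -0.0003, 0.015], "dr": [0.002, 0, 0], "claw": 0.087},
    {"translation": [-0.0015, -0.0003, 0.028], "dr": [0.002, 0, 0], "claw": 0.087},
    {"translation": [-0.0015, -0.0003, 0.036], "dr": [0.002, 0, 0], "claw": 0.087},
    {"translation": [-0.0015, -0.0003, 0.04], "dr": [0.002, 0, 0], "claw": 0.087},
    {"translation": [-0.0015, -0.0003, 0.041], "dr": [0.002, 0, 0], "claw": 0.087},
    {"translation": [-0.0015, -0.0003, 0.041], "dr": [0.002, 0, 0], "claw": 0.087},
    {"translation": [-0.0015, -0.0003, 0.041], "dr": [0.002, 0, 0], "claw": 0.087},
    {"translation": [-0.0015, -0.0003, 0.041], "dr": [0.002, 0, 0], "claw": 0.087},
  ],
)

```text
time: 2.97
tool_pos: [452.5, 3.4, 4.4]
tcp_rot: [-0.576, 0.817, -0.001, 0.0]
wrist_force: [-0.5, 0.4, -1.0]
width: 1.0
```

```bash
python3 - <<'E'
from h import *
import pickle
plan((451.4,3.6,2.5),-109.6)
c=read_camera("side");save("side2",cv2.resize(c["img"][180:320,200:360],None,fx=5,fy=4.2))
E
```

```text
t 2.97 pos [452.5   3.4   4.4] w 87.0 F [-0.5  0.4 -1. ]
trans [0.0002 0.0011 0.0019] dr [-0.002  -0.0003 -0.0009]
```

View pics/side2.png

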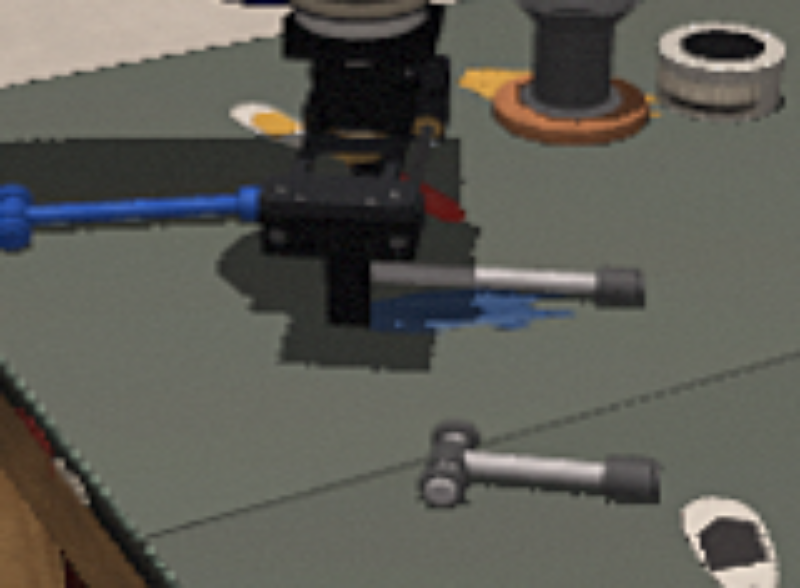

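The fingers straddle the handle in the side crop (350,290), and the short key is untouched. Now I'll close at 40 N.

Call:
carry_out(
  grip_force=40,
  steps=[
    {"translation": [0, 0.001, 0.0015], "dr": [0, 0, 0], "claw": 0.087},
    {"translation": [0, 0.001, 0.0015], "dr": [0, 0, 0], "claw": 0.07},
    {"translation": [0, 0.001, 0.0015], "dr": [0, 0, 0], "claw": 0.06},
    {"translation": [0, 0.001, 0.0015], "dr": [0, 0, 0], "claw": 0.04},
    {"translation": [0, 0.001, 0.0015], "dr": [0, 0, 0], "claw": 0.04},
    {"translation": [0, 0.001, 0.0015], "dr": [0, 0, 0], "claw": 0.04},
    {"translation": [0, 0.001, 0.0015], "dr": [0, 0, 0], "claw": 0.04},
    {"translation": [0, 0.001, 0.0015], "dr": [0, 0, 0], "claw": 0.04},
  ],
)

```text
time: 3.68
tool_pos: [451.5, 3.8, 2.8]
tcp_rot: [-0.576, 0.817, -0.001, 0.0]
wrist_force: [-0.6, 0.8, -0.5]
width: 0.637
```

```bash
python3 - <<'E'
from h import *
plan((451.4,3.6,260),-109.6)
E
```

```text
t 3.68 pos [451.5   3.8   2.8] w 55.4 F [-0.6  0.8 -0.5]
trans [ 0.0003 -0.0004 -0.2572] dr [-0.0018 -0.0003 -0.0008]
```

Width is 55.4 mm, so it holds the stubs. Lifting.

Call:
carry_out(
  steps=[
    {"translation": [0, 0, -0.008], "dr": [0, 0, 0], "claw": 0.04},
    {"translation": [0, 0, -0.022], "dr": [0, 0, 0], "claw": 0.04},
    {"translation": [0, 0, -0.04], "dr": [0, 0, 0], "claw": 0.04},
    {"translation": [0, 0, -0.06], "dr": [0, 0, 0], "claw": 0.04},
    {"translation": [0, 0, -0.08], "dr": [0, 0, 0], "claw": 0.04},
    {"translation": [0, 0, -0.1], "dr": [0, 0, 0], "claw": 0.04},
    {"translation": [0, 0, -0.115], "dr": [0, 0, 0], "claw": 0.04},
    {"translation": [0, 0, -0.12], "dr": [0, 0, 0], "claw": 0.04},
  ],
)

```text
time: 4.35
tool_pos: [451.1, 4.1, 124.7]
tcp_rot: [-0.576, 0.817, -0.001, 0.001]
wrist_force: [0.1, 0.3, -2.1]
width: 0.637
```

Call:
carry_out(
  steps=[
    {"translation": [0, 0, -0.01], "dr": [0, 0, 0], "claw": 0.04},
    {"translation": [0, 0, -0.03], "dr": [0, 0, 0], "claw": 0.04},
    {"translation": [0, 0, -0.05], "dr": [0, 0, 0], "claw": 0.04},
    {"translation": [0, 0, -0.07], "dr": [0, 0, 0], "claw": 0.04},
    {"translation": [0, 0, -0.09], "dr": [0, 0, 0], "claw": 0.04},
    {"translation": [0, 0, -0.11], "dr": [0, 0, 0], "claw": 0.04},
    {"translation": [0, 0, -0.125], "dr": [0, 0, 0], "claw": 0.04},
    {"translation": [0, 0, -0.13], "dr": [0, 0, 0], "claw": 0.04},
  ],
)

```text
time: 5.02
tool_pos: [451.0, 4.2, 256.1]
tcp_rot: [-0.576, 0.817, -0.002, 0.002]
wrist_force: [0.6, -0.0, -2.5]
width: 0.635
```

```bash
python3 - <<'E'
from h import *
plan((451.4,3.6,260),-109.6)
c=read_camera("side");save("side3",c["img"][60:360,150:450])
c=read_camera("wrist");save("wrist3",c["img"])
E
```

```text
t 5.02 pos [451.    4.2 256.1] w 55.2 F [ 0.6 -0.  -2.5]
trans [ 0.0004 -0.0006 -0.0039] dr [-0.0055  0.0001 -0.0006]
```

View pics/side3.png

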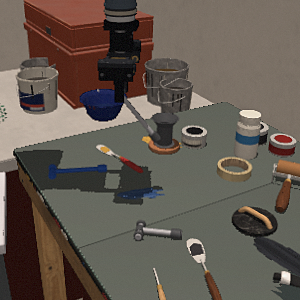

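View pics/wrist3.png

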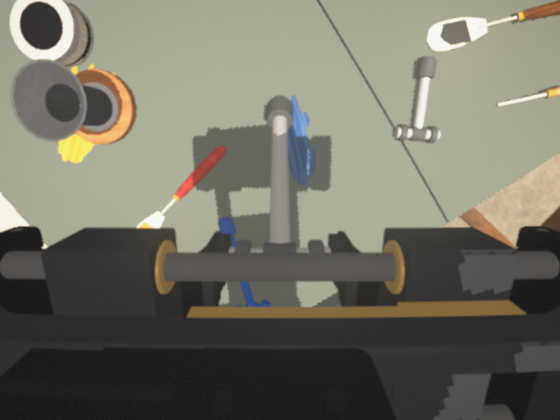

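The key is held and droops about 45°, with the head at wrist pixel (280,110). Now I'll ease the grip in steps.

Call:
carry_out(
  grip_force=20,
  steps=[
    {"translation": [0, 0, 0], "dr": [0, 0, 0], "claw": 0.04},
    {"translation": [0, 0, 0], "dr": [0, 0, 0], "claw": 0.04},
    {"translation": [0, 0, 0], "dr": [0, 0, 0], "claw": 0.04},
    {"translation": [0, 0, 0], "dr": [0, 0, 0], "claw": 0.04},
    {"translation": [0, 0, 0], "dr": [0, 0, 0], "claw": 0.04},
    {"translation": [0, 0, 0], "dr": [0, 0, 0], "claw": 0.04},
    {"translation": [0, 0, 0], "dr": [0, 0, 0], "claw": 0.04},
    {"translation": [0, 0, 0], "dr": [0, 0, 0], "claw": 0.04},
  ],
)

```text
time: 5.78
tool_pos: [450.7, 4.2, 254.8]
tcp_rot: [-0.576, 0.817, -0.002, 0.001]
wrist_force: [0.3, 0.1, -2.7]
width: 0.641
```

Call:
carry_out(
  grip_force=11,
  steps=[
    {"translation": [0, 0, 0], "dr": [0, 0, 0], "claw": 0.04},
    {"translation": [0, 0, 0], "dr": [0, 0, 0], "claw": 0.04},
    {"translation": [0, 0, 0], "dr": [0, 0, 0], "claw": 0.04},
    {"translation": [0, 0, 0], "dr": [0, 0, 0], "claw": 0.04},
    {"translation": [0, 0, 0], "dr": [0, 0, 0], "claw": 0.04},
    {"translation": [0, 0, 0], "dr": [0, 0, 0], "claw": 0.04},
    {"translation": [0, 0, 0], "dr": [0, 0, 0], "claw": 0.04},
    {"translation": [0, 0, 0], "dr": [0, 0, 0], "claw": 0.04},
  ],
)

```text
time: 6.45
tool_pos: [450.7, 4.2, 254.8]
tcp_rot: [-0.576, 0.817, -0.002, 0.001]
wrist_force: [0.2, -0.3, -3.0]
width: 0.644
```

Call:
carry_out(
  grip_force=7,
  steps=[
    {"translation": [0, 0, 0], "dr": [0, 0, 0], "claw": 0.04},
    {"translation": [0, 0, 0], "dr": [0, 0, 0], "claw": 0.04},
    {"translation": [0, 0, 0], "dr": [0, 0, 0], "claw": 0.04},
    {"translation": [0, 0, 0], "dr": [0, 0, 0], "claw": 0.04},
    {"translation": [0, 0, 0], "dr": [0, 0, 0], "claw": 0.04},
    {"translation": [0, 0, 0], "dr": [0, 0, 0], "claw": 0.04},
    {"translation": [0, 0, 0], "dr": [0, 0, 0], "claw": 0.04},
    {"translation": [0, 0, 0], "dr": [0, 0, 0], "claw": 0.04},
  ],
)

```text
time: 7.12
tool_pos: [450.7, 4.2, 254.8]
tcp_rot: [-0.576, 0.817, -0.002, 0.001]
wrist_force: [0.1, 0.1, -4.7]
width: 0.644
```

Call:
carry_out(
  steps=[
    {"translation": [0, 0, 0], "dr": [0, 0, 0], "claw": 0.04},
    {"translation": [0, 0, 0], "dr": [0, 0, 0], "claw": 0.04},
    {"translation": [0, 0, 0], "dr": [0, 0, 0], "claw": 0.04},
    {"translation": [0, 0, 0], "dr": [0, 0, 0], "claw": 0.04},
    {"translation": [0, 0, 0], "dr": [0, 0, 0], "claw": 0.04},
    {"translation": [0, 0, 0], "dr": [0, 0, 0], "claw": 0.04},
    {"translation": [0, 0, 0], "dr": [0, 0, 0], "claw": 0.04},
    {"translation": [0, 0, 0], "dr": [0, 0, 0], "claw": 0.04},
  ],
)

```text
time: 7.78
tool_pos: [450.7, 4.2, 254.8]
tcp_rot: [-0.576, 0.817, -0.002, 0.001]
wrist_force: [-0.3, 0.3, -3.4]
width: 0.638
```

```bash
python3 - <<'E'
from h import *
import pickle
plan((451.4,3.6,260),-109.6)
c=read_camera("side");save("side4",cv2.resize(c["img"][60:260,180:400],None,fx=3,fy=3));pickle.dump(c,open("side4.pkl","wb"))
s=state();p=s["tool_pos"]
print("expected handle, tip side",proj(c,p+[0,0,8]),proj(c,p+[0,0,-142]))
c=read_camera("wrist");save("wrist4",c["img"]);pickle.dump(c,open("wrist4.pkl","wb"))
print("expected wrist tip",proj(c,p+[0,0,-142]))
E
```

```text
t 7.78 pos [450.7   4.2 254.8] w 55.5 F [-0.3  0.3 -3.4]
trans [ 0.0003 -0.0009 -0.0051] dr [-0.0042 -0.     -0.0007]
expected handle, tip side [271.35852613 153.9393236 ] [271.66498578 209.95632135]
expected wrist tip [278.91078557 198.31195011]
```

View pics/side4.png

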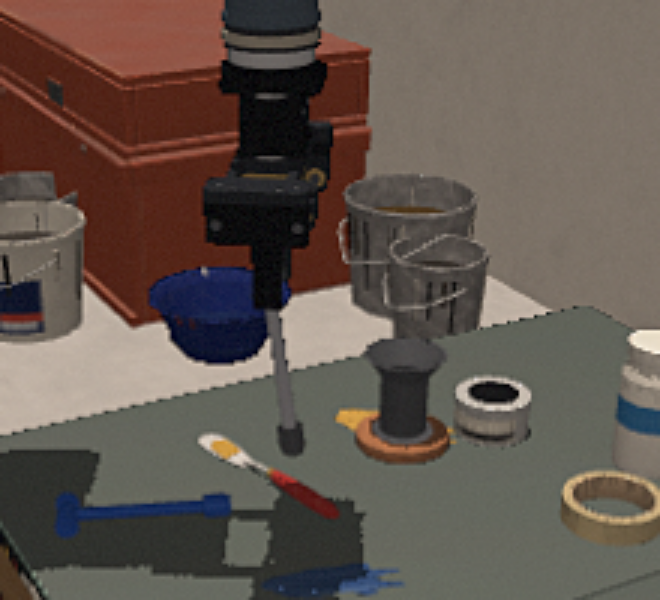

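View pics/wrist4.png

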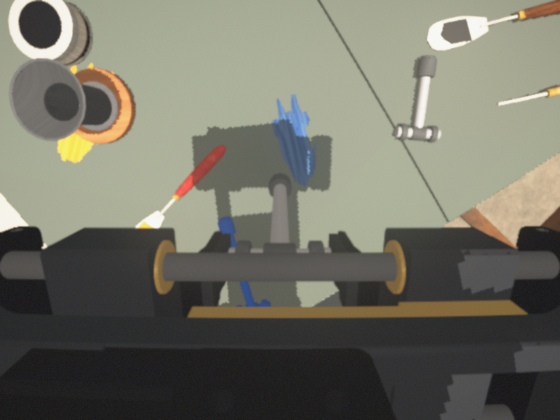

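The shaft has swung to near straight: the head is at wrist (279,183), against (279,198) for exact vertical. I'll tighten now, then refine the stand and tilt measurements.

Call:
carry_out(
  grip_force=40,
  steps=[
    {"translation": [0, 0, 0], "dr": [0, 0, 0], "claw": 0.04},
    {"translation": [0, 0, 0], "dr": [0, 0, 0], "claw": 0.04},
    {"translation": [0, 0, 0], "dr": [0, 0, 0], "claw": 0.04},
    {"translation": [0, 0, 0], "dr": [0, 0, 0], "claw": 0.04},
    {"translation": [0, 0, 0], "dr": [0, 0, 0], "claw": 0.04},
    {"translation": [0, 0, 0], "dr": [0, 0, 0], "claw": 0.04},
    {"translation": [0, 0, 0], "dr": [0, 0, 0], "claw": 0.04},
    {"translation": [0, 0, 0], "dr": [0, 0, 0], "claw": 0.04},
  ],
)

```text
time: 8.55
tool_pos: [450.7, 4.2, 254.8]
tcp_rot: [-0.576, 0.817, -0.002, 0.001]
wrist_force: [0.2, -0.1, -2.5]
width: 0.635
```

```bash
python3 - <<'E'
from h import *
import pickle
c=read_camera("wrist");pickle.dump(c,open("wrist5.pkl","wb"))
save("w5stand",cv2.resize(c["img"][50:150,0:140],None,fx=5,fy=5,interpolation=cv2.INTER_CUBIC))
save("w5tip",cv2.resize(c["img"][165:255,230:330],None,fx=6,fy=6,interpolation=cv2.INTER_CUBIC))
c=read_camera("side");pickle.dump(c,open("side5.pkl","wb"))
save("s5tip",cv2.resize(c["img"][150:230,240:340],None,fx=7,fy=7,interpolation=cv2.INTER_CUBIC))
E
```

```text
(no output)
```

View pics/w5stand.png

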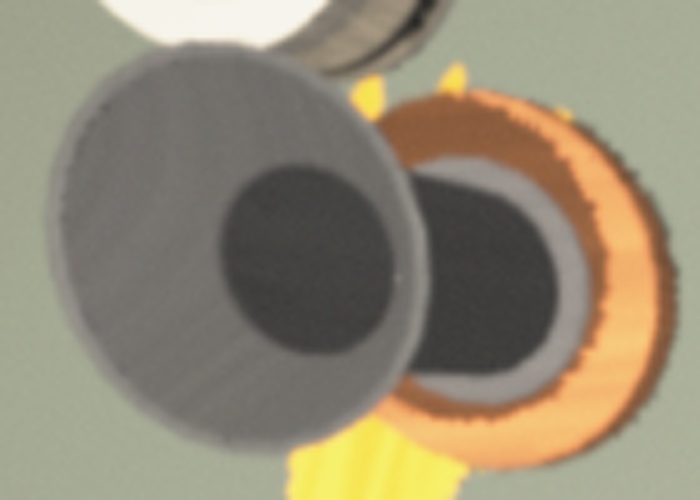

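View pics/w5tip.png

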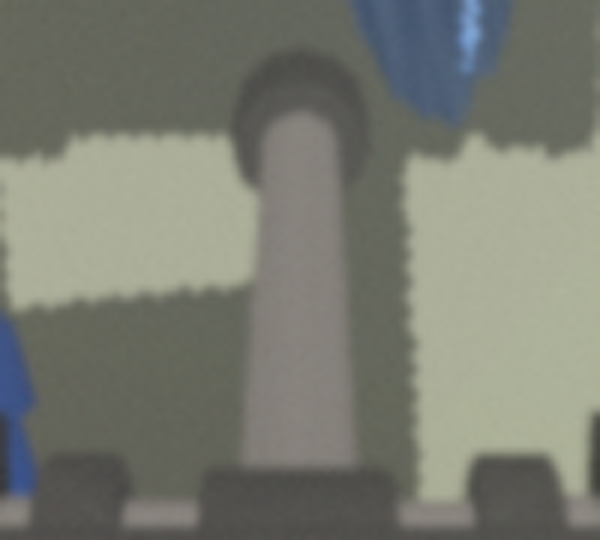

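View pics/s5tip.png

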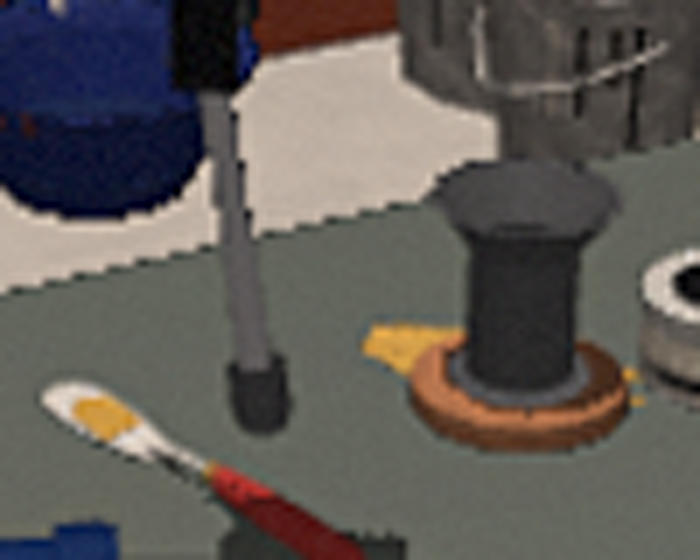

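```bash
python3 - <<'E'
from h import *
import pickle
w=pickle.load(open("wrist5.pkl","rb"));s=pickle.load(open("side5.pkl","rb"))
g=lambda x,y:((x+.5)/5-.5,(y+.5)/5-.5+50)
pts=[(47,215),(430,275),(200,42),(270,452),(85,120),(395,380),(330,85),(130,390)]
P=np.array([onz(w,*g(*q),100)[:2] for q in pts])
A=np.c_[2*P,np.ones(len(P))];x=np.linalg.lstsq(A,(P**2).sum(1),rcond=None)[0];print("rim",x[:2],"r",np.sqrt(x[2]+x[:2]@x[:2]))
def tri(a,b):
    (o1,d1),(o2,d2)=a,b
    M=np.c_[d1,-d2];t=np.linalg.lstsq(M,o2-o1,rcond=None)[0];p,q=o1+d1*t[0],o2+d2*t[1];return (p+q)/2,np.linalg.norm(p-q)
tip,e=tri(ray(w,(300.5)/6-.5+230,(108.5)/6-.5+165),ray(s,264.5/7-.5+240,415.5/7-.5+150))
st=state();p=st["tool_pos"];Rm=R.from_quat(st["tcp_rot"]);h=p-8*Rm.as_matrix()[:,2]
print("tip",tip,e,"handle",h,"L",np.linalg.norm(tip-h)); v=tip-h;vt=Rm.inv().apply(v);print("in tool",vt,"tilt",np.degrees(np.arctan2(-vt[1],vt[2])),np.degrees(np.arctan2(vt[0],vt[2])))
E
```

```text
rim [627.0498064  195.76403006] r 40.57046553584272
tip [465.30958663  -1.78341942 117.0595632 ] 2.9461568621761973 handle [450.67140001   4.22602452 262.80530706] L 146.60222296005364
in tool [  0.73462848 -15.21288939 145.80891637] tilt 5.9563715362056575 0.28867065398156644
```

```bash
cat >> h.py <<'E'
def plan2(h,yaw_deg,a=-0.104,off=8):
    s=state();Rm=R.from_quat(s["tcp_rot"]);y=np.radians(yaw_deg)
    x=np.array([np.cos(y),np.sin(y),0]);z=np.array([0,0,-1.]);T=R.from_matrix(np.c_[x,np.cross(z,x),z])*R.from_rotvec([a,0,0])
    hn=s["tool_pos"]-off*Rm.as_matrix()[:,2]
    p=np.array(h)+off*T.as_matrix()[:,2]
    print("t",round(s["time"],2),"handle",np.round(hn,1),"w",round(s["width"]*87,1),"F",np.round(s["wrist_force"],1))
    print("trans",np.round(Rm.inv().apply(p-s["tool_pos"])/1000,4),"dr",np.round((Rm.inv()*T).as_rotvec(),4), "j6",s["joints"][5])
E
python3 -c "
from h import *
plan2((627,196.3,287),-109.6)"
```

```text
t 8.65 handle [450.7   4.2 262.8] w 55.6 F [-0.4 -0.4 -3.5]
trans [-0.2402 -0.1008 -0.0238] dr [-0.1081 -0.     -0.0006] j6 1.674611158875744
```

Call:
carry_out(
  steps=[
    {"translation": [-0.006, -0.002, -0.01], "dr": [-0.02, 0, 0], "claw": 0.04},
    {"translation": [-0.018, -0.008, -0.02], "dr": [-0.05, 0, 0], "claw": 0.04},
    {"translation": [-0.034, -0.014, -0.024], "dr": [-0.08, 0, 0], "claw": 0.04},
    {"translation": [-0.052, -0.022, -0.024], "dr": [-0.108, 0, 0], "claw": 0.04},
    {"translation": [-0.07, -0.03, -0.024], "dr": [-0.108, 0, 0], "claw": 0.04},
    {"translation": [-0.088, -0.037, -0.024], "dr": [-0.108, 0, 0], "claw": 0.04},
    {"translation": [-0.106, -0.045, -0.024], "dr": [-0.108, 0, 0], "claw": 0.04},
    {"translation": [-0.12, -0.05, -0.024], "dr": [-0.108, 0, 0], "claw": 0.04},
  ],
)

```text
time: 9.32
tool_pos: [539.5, 101.5, 278.8]
tcp_rot: [-0.576, 0.816, 0.042, -0.029]
wrist_force: [1.4, -0.2, -4.1]
width: 0.636
```

```bash
python3 -c "
from h import *
plan2((627,196.3,287),-109.6)"
```

```text
t 9.32 handle [540.3 101.2 286.7] w 55.3 F [ 1.4 -0.2 -4.1]
trans [-0.1187 -0.0494 -0.0053] dr [-0.0014  0.0006 -0.0003] j6 1.8687337115113085
```

Call:
carry_out(
  steps=[
    {"translation": [-0.018, -0.0075, -0.001], "dr": [0, 0, 0], "claw": 0.04},
    {"translation": [-0.036, -0.015, -0.002], "dr": [0, 0, 0], "claw": 0.04},
    {"translation": [-0.056, -0.0235, -0.003], "dr": [0, 0, 0], "claw": 0.04},
    {"translation": [-0.076, -0.032, -0.003], "dr": [0, 0, 0], "claw": 0.04},
    {"translation": [-0.096, -0.04, -0.004], "dr": [0, 0, 0], "claw": 0.04},
    {"translation": [-0.11, -0.046, -0.005], "dr": [0, 0, 0], "claw": 0.04},
    {"translation": [-0.117, -0.049, -0.005], "dr": [0, 0, 0], "claw": 0.04},
    {"translation": [-0.1187, -0.0494, -0.005], "dr": [0, 0, 0], "claw": 0.04},
  ],
)

```text
time: 9.98
tool_pos: [626.8, 197.5, 278.0]
tcp_rot: [-0.576, 0.816, 0.042, -0.029]
wrist_force: [0.8, 0.2, -3.0]
width: 0.636
```

```bash
python3 - <<'E'
from h import *
import pickle
plan2((627,196.3,200),-109.6)
s=state();print(s["tool_pos"])
a=read_camera("scene");b=read_camera("side");w=read_camera("wrist")
for n,c in (("scene6",a),("side6",b),("wrist6",w)): pickle.dump(c,open(n+".pkl","wb"))
save("both6",np.hstack([cv2.resize(a["img"][100:250,120:240],None,fx=3.3,fy=3.6),cv2.resize(b["img"][70:220,250:370],None,fx=3.3,fy=3.6)]))
save("wrist6",w["img"])
E
```

```text
t 9.98 handle [627.6 197.2 285.9] w 55.3 F [ 0.8  0.2 -3. ]
trans [ 0.0011 -0.0085  0.0855] dr [-0.0014  0.0005  0.0009] j6 2.018852117256492
[626.81203339 197.48572469 277.97823003]
```

View pics/both6.png

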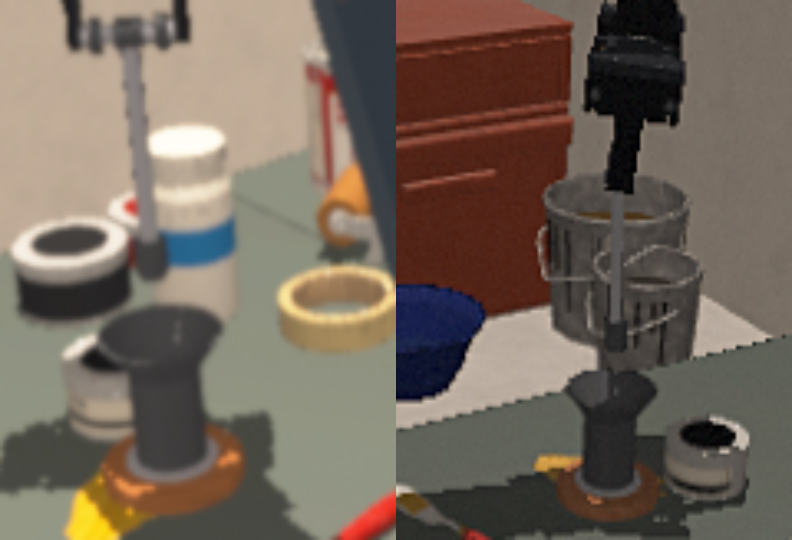

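View pics/wrist6.png

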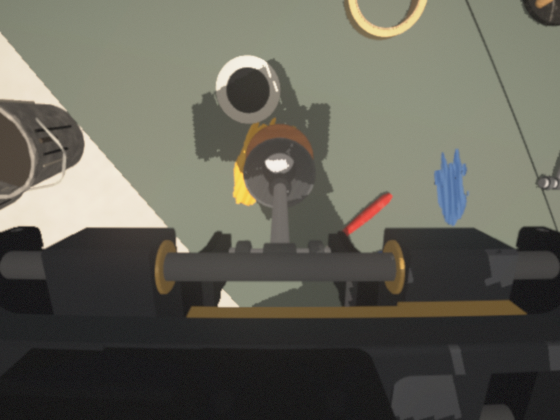

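```bash
python3 - <<'E'
from h import *
import pickle
a=pickle.load(open("scene6.pkl","rb"));b=pickle.load(open("side6.pkl","rb"))
for n,c,o in (("scene",a,(120,100,0)),("side",b,(250,70,396))):
  for p in [(627.6,197.2,286),(627.6,197.2,136),(627.3,196.3,100)]:
    q=proj(c,p);print(n,p,np.round(((q[0]-o[0]+.5)*3.3+o[2],(q[1]-o[1]+.5)*3.6)))
def tri(a,b):
    (o1,d1),(o2,d2)=a,b
    M=np.c_[d1,-d2];t=np.linalg.lstsq(M,o2-o1,rcond=None)[0];p,q=o1+d1*t[0],o2+d2*t[1];return (p+q)/2,np.linalg.norm(p-q)
f=lambda x,y:((x)/3.3-.5+120,y/3.6-.5+100)
g=lambda x,y:((x-396)/3.3-.5+250,y/3.6-.5+70)
print("tip",tri(ray(a,*f(153,272)),ray(b,*g(617,342))))
E
```

```text
scene (627.6, 197.2, 286) [129.  33.]
scene (627.6, 197.2, 136) [153. 280.]
scene (627.3, 196.3, 100) [160. 335.]
side (627.6, 197.2, 286) [625. 168.]
side (627.6, 197.2, 136) [618. 347.]
side (627.3, 196.3, 100) [616. 388.]
tip (array([626.54493689, 196.83212659, 141.30556636]), np.float64(0.5089430063350311))
```

The triangulated tip is (626.5,196.8), under the handle and over the mouth at (627,196), so it's aligned and vertical. Lowering.

Call:
carry_out(
  steps=[
    {"translation": [0, -0.0005, 0.005], "dr": [0, 0, 0], "claw": 0.04},
    {"translation": [0, -0.0015, 0.014], "dr": [0, 0, 0], "claw": 0.04},
    {"translation": [0, -0.0025, 0.025], "dr": [0, 0, 0], "claw": 0.04},
    {"translation": [0, -0.0038, 0.037], "dr": [0, 0, 0], "claw": 0.04},
    {"translation": [0, -0.0051, 0.049], "dr": [0, 0, 0], "claw": 0.04},
    {"translation": [0, -0.0063, 0.061], "dr": [0, 0, 0], "claw": 0.04},
    {"translation": [0, -0.0073, 0.07], "dr": [0, 0, 0], "claw": 0.04},
    {"translation": [0, -0.0078, 0.075], "dr": [0, 0, 0], "claw": 0.04},
  ],
)

```text
time: 10.8
tool_pos: [624.3, 195.7, 200.5]
tcp_rot: [-0.575, 0.816, 0.043, -0.032]
wrist_force: [0.2, -0.7, -3.4]
width: 0.635
```

```bash
python3 -c "
from h import *
plan2((627,196.3,172),-109.6)
b=read_camera('side');a=read_camera('scene')
save('both7',np.hstack([cv2.resize(a['img'][100:250,120:240],None,fx=3.3,fy=3.6),cv2.resize(b['img'][70:220,250:370],None,fx=3.3,fy=3.6)]))"
```

```text
t 10.8 handle [625.1 195.5 208.5] w 55.2 F [ 0.2 -0.7 -3.4]
trans [-0.0015 -0.0054  0.0361] dr [ 0.0031 -0.0023 -0.0008] j6 2.0112701541928786
```

View pics/both7.png

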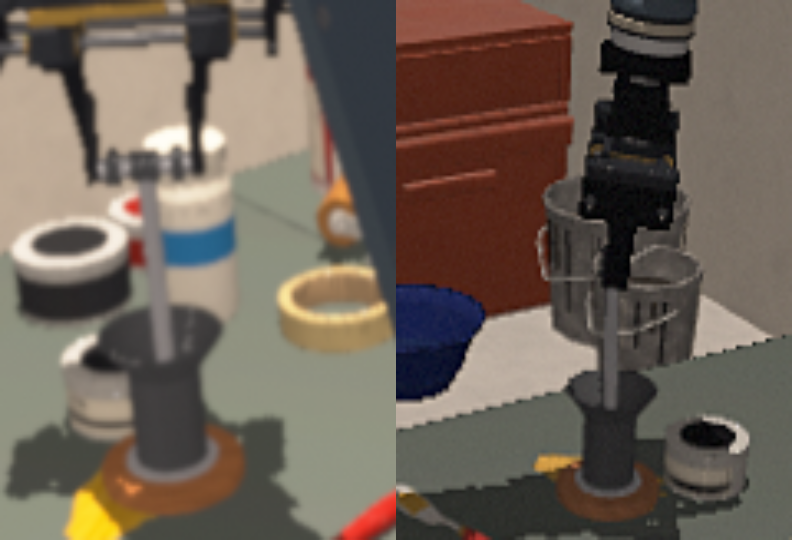

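The head is inside the bore and there's no force. Continuing down.

Call:
carry_out(
  steps=[
    {"translation": [-0.0005, -0.0012, 0.006], "dr": [0.001, -0.001, 0], "claw": 0.04},
    {"translation": [-0.001, -0.0024, 0.013], "dr": [0.003, -0.002, 0], "claw": 0.04},
    {"translation": [-0.0015, -0.0034, 0.02], "dr": [0.003, -0.002, 0], "claw": 0.04},
    {"translation": [-0.0015, -0.0042, 0.027], "dr": [0.003, -0.002, 0], "claw": 0.04},
    {"translation": [-0.0015, -0.005, 0.033], "dr": [0.003, -0.002, 0], "claw": 0.04},
    {"translation": [-0.0015, -0.0054, 0.036], "dr": [0.003, -0.002, 0], "claw": 0.04},
    {"translation": [-0.0015, -0.0056, 0.038], "dr": [0.003, -0.002, 0], "claw": 0.04},
    {"translation": [-0.0015, -0.0056, 0.038], "dr": [0.003, -0.002, 0], "claw": 0.04},
  ],
)

```text
time: 11.57
tool_pos: [626.2, 196.6, 162.3]
tcp_rot: [-0.575, 0.816, 0.042, -0.03]
wrist_force: [-0.4, -0.5, -3.6]
width: 0.637
```

```bash
python3 -c "
from h import *
plan2((627,196.3,167),-109.6)"
```

```text
t 11.57 handle [627.  196.3 170.3] w 55.4 F [-0.4 -0.5 -3.6]
trans [ 0.     -0.0003  0.0033] dr [ 0.0004 -0.0005 -0.0007] j6 2.0081261001550503
```

Call:
carry_out(
  steps=[
    {"translation": [0, 0, 0.0005], "dr": [0, 0, 0], "claw": 0.04},
    {"translation": [0, -0.0001, 0.001], "dr": [0, 0, 0], "claw": 0.04},
    {"translation": [0, -0.0001, 0.0015], "dr": [0, 0, 0], "claw": 0.04},
    {"translation": [0, -0.0002, 0.002], "dr": [0, 0, 0], "claw": 0.04},
    {"translation": [0, -0.0002, 0.0025], "dr": [0, 0, 0], "claw": 0.04},
    {"translation": [0, -0.0003, 0.003], "dr": [0, 0, 0], "claw": 0.04},
    {"translation": [0, -0.0003, 0.003], "dr": [0, 0, 0], "claw": 0.04},
    {"translation": [0, -0.0003, 0.003], "dr": [0, 0, 0], "claw": 0.04},
  ],
)

```text
time: 12.23
tool_pos: [626.2, 196.6, 159.3]
tcp_rot: [-0.575, 0.816, 0.042, -0.03]
wrist_force: [-0.5, 0.3, -4.1]
width: 0.635
```

```bash
python3 -c "
from h import *
plan2((627,196.3,165),-109.6)"
```

```text
t 12.23 handle [627.  196.3 167.2] w 55.3 F [-0.5  0.3 -4.1]
trans [ 0.     -0.0003  0.0022] dr [ 0.0004 -0.0005 -0.0007] j6 2.0078374250454316
```

Call:
carry_out(
  grip_force=15,
  steps=[
    {"translation": [0, 0, 0.0004], "dr": [0, 0, 0], "claw": 0.04},
    {"translation": [0, 0, 0.0008], "dr": [0, 0, 0], "claw": 0.04},
    {"translation": [0, -0.0001, 0.0012], "dr": [0, 0, 0], "claw": 0.04},
    {"translation": [0, -0.0001, 0.0016], "dr": [0, 0, 0], "claw": 0.04},
    {"translation": [0, -0.0001, 0.0018], "dr": [0, 0, 0], "claw": 0.04},
    {"translation": [0, -0.0001, 0.0018], "dr": [0, 0, 0], "claw": 0.04},
    {"translation": [0, -0.0001, 0.0018], "dr": [0, 0, 0], "claw": 0.04},
    {"translation": [0, -0.0001, 0.0018], "dr": [0, 0, 0], "claw": 0.04},
  ],
)

```text
time: 12.9
tool_pos: [626.8, 196.5, 158.8]
tcp_rot: [-0.575, 0.816, 0.042, -0.029]
wrist_force: [-0.8, -1.8, 4.9]
width: 0.639
```

```bash
python3 -c "
from h import *
plan2((627,196.3,165),-109.6)"
```

```text
t 12.9 handle [627.6 196.2 166.8] w 55.6 F [-0.8 -1.8  4.9]
trans [0.0001 0.0004 0.0019] dr [-0.0016  0.0001 -0.0006] j6 2.007699340796643
```

Contact: Fz went from -4 to +5 N, with the handle at z≈166.8 (166 expected), so the socket is on the floor. Releasing.

Call:
carry_out(
  grip_force=8,
  steps=[
    {"translation": [0, 0, 0], "dr": [0, 0, 0], "claw": 0.04},
    {"translation": [0, 0, 0], "dr": [0, 0, 0], "claw": 0.057},
    {"translation": [0, 0, 0], "dr": [0, 0, 0], "claw": 0.06},
    {"translation": [0, 0, 0], "dr": [0, 0, 0], "claw": 0.065},
    {"translation": [0, 0, 0], "dr": [0, 0, 0], "claw": 0.075},
    {"translation": [0, 0, 0], "dr": [0, 0, 0], "claw": 0.085},
    {"translation": [0, 0, 0], "dr": [0, 0, 0], "claw": 0.085},
    {"translation": [0, 0, 0], "dr": [0, 0, 0], "claw": 0.085},
  ],
)

```text
time: 13.57
tool_pos: [626.8, 196.5, 158.8]
tcp_rot: [-0.575, 0.816, 0.042, -0.029]
wrist_force: [0.6, -0.3, 1.3]
width: 0.939
```

```bash
python3 -c "
from h import *
plan2((627,196.3,300),-109.6)
b=read_camera('side');a=read_camera('scene')
save('both8',np.hstack([cv2.resize(a['img'][100:250,120:240],None,fx=3.3,fy=3.6),cv2.resize(b['img'][70:220,250:370],None,fx=3.3,fy=3.6)]))
save('wrist8',read_camera('wrist')['img'])"
```

```text
t 13.57 handle [627.6 196.2 166.8] w 81.7 F [ 0.6 -0.3  1.3]
trans [ 1.000e-04  1.420e-02 -1.325e-01] dr [-0.0015  0.0001 -0.0006] j6 2.007755894263611
```

View pics/both8.png

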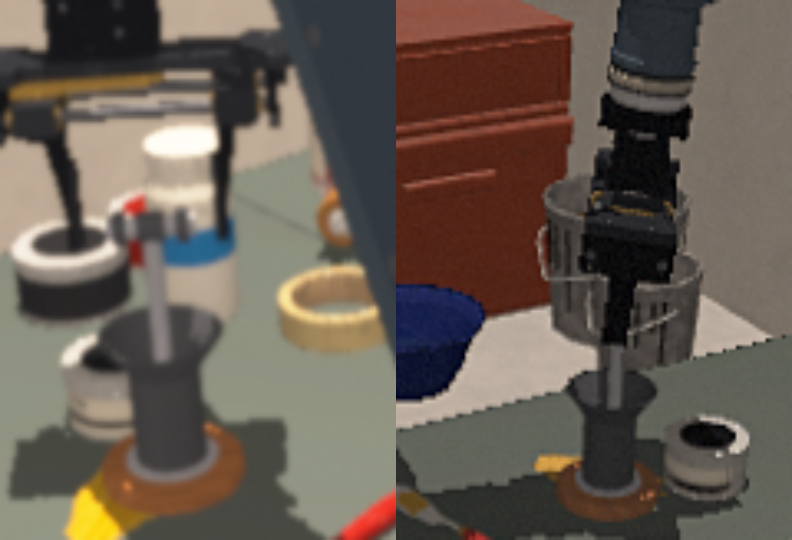

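View pics/wrist8.png

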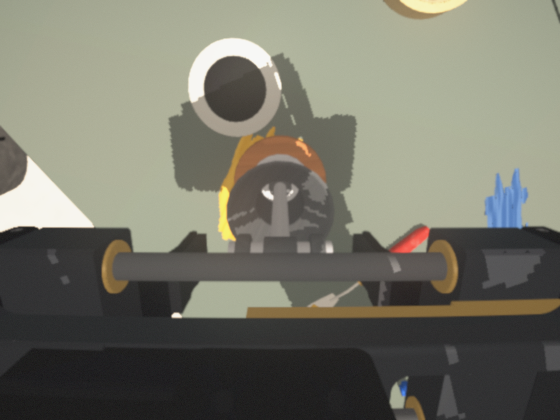

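The key stands upright in the tube and both fingers are clear of the stubs. Retreating straight up.

Call:
carry_out(
  steps=[
    {"translation": [0, 0.0005, -0.005], "dr": [0, 0, 0], "claw": 0.087},
    {"translation": [0, 0.0015, -0.015], "dr": [0, 0, 0], "claw": 0.087},
    {"translation": [0, 0.003, -0.03], "dr": [0, 0, 0], "claw": 0.087},
    {"translation": [0, 0.005, -0.05], "dr": [0, 0, 0], "claw": 0.087},
    {"translation": [0, 0.0075, -0.075], "dr": [0, 0, 0], "claw": 0.087},
    {"translation": [0, 0.0105, -0.1], "dr": [0, 0, 0], "claw": 0.087},
    {"translation": [0, 0.013, -0.125], "dr": [0, 0, 0], "claw": 0.087},
    {"translation": [0, 0.014, -0.135], "dr": [0, 0, 0], "claw": 0.087},
  ],
)

```text
time: 14.38
tool_pos: [628.6, 196.8, 300.0]
tcp_rot: [-0.576, 0.816, 0.04, -0.026]
wrist_force: [1.6, 0.4, 1.4]
width: 0.999
```

```bash
python3 -c "
from h import *
plan2((627,196.3,300),-109.6)
b=read_camera('side');a=read_camera('scene')
save('both9',np.hstack([cv2.resize(a['img'][100:250,120:240],None,fx=3.3,fy=3.6),cv2.resize(b['img'][110:310,250:370],None,fx=3.3,fy=2.7)]))
for p in [(627,196.3,166)]: 
  q=proj(a,p);r=proj(b,p);print((q-[120,100])*[3.3,3.6],(r-[250,110])*[3.3,2.7]+[396,0])
save('wrist9',read_camera('wrist')['img'])"
```

```text
t 14.38 handle [629.3 196.6 307.9] w 86.9 F [1.6 0.4 1.4]
trans [0.0011 0.0014 0.0081] dr [-0.0091  0.0039 -0.0001] j6 2.0208746510350553
[148.26564521 231.30820966] [617.28870335 125.80450043]
```

View pics/both9.png

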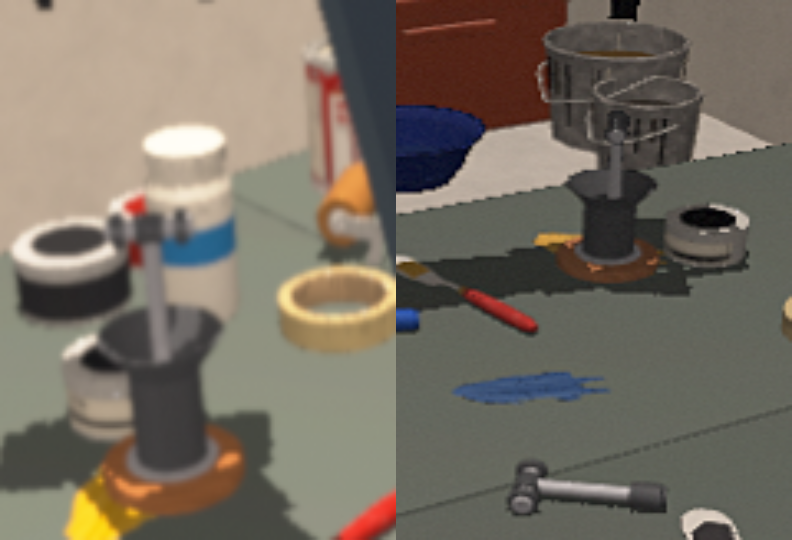

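View pics/wrist9.png

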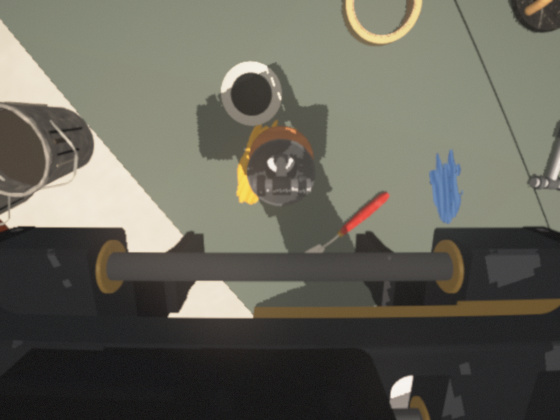

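The handle appears where a seated key's would (scene crop (148,229), predicted (148,231)). It stands upright, the gripper is well clear, and the short key hasn't moved.

```bash
python3 -c "
from bench import *
print(close_job())"
```

```text
the job is handed in; nothing more can be done
None
```

The long key is standing upright in the tube with its socket on the floor, and the job was handed in at about 14.5 s of the 51 s allowed.

- **Pick-up:** I took the long key by its two stub ends at 40 N and lifted it; it drooped to about 45°.
- **Swing:** I eased the grip in the air through 20, 11 and 7 N until the shaft hung about 6° from straight, then tightened back to 40 N. I tilted the tool those 6° so the shaft was vertical over the tube.
- **Insertion:** I lowered the key until the wrist force showed the floor, a change of about 9 N with the handle at z≈167 mm (166 expected). I cut the grip to 15 N for the last 2 mm, let go only after contact, and backed straight up.

**Last checks:** the handle appears within about 1 pixel of where a fully seated key's would be in the scene view; in the side view I compared it only by eye. The short key and the blue look-alike were never touched. The short key looks unmoved in the last side view; I did not look specifically at the blue one again. No check failed; the only mismatches were small: the handle measured 58 mm against the 56 mm given, and the tube rim radius 40.6 mm where the nominal inside and outside radii are 38 and 42 mm.

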